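# Offer an inlay up to its recess on the carving stand

## Task

First get the carving stand ready: turn its board back until it is square with the stand's base, and lay the board down level, moving it by the ball on its edge. Then pick up the long eight-sided inlay (the blank with four cut corners), lift it higher than the plank that stands on edge and carry it over to the stand, and finish holding it in the gripper, still, flat and about 20 mm above the board, centred over the recess of the same shape and lined up with it. Never let the inlay touch the stand or the plank, leave everything else where it lies, and do not put the inlay down or let go at the end.

Things in the scene. Friction and masses are not known exactly. Their poses are not given: they have to be found in the camera images.
- stand: carving stand, fixed to the bench: dark wooden base 200 x 200 x 22 mm, with a turntable on it that carries a square wooden board 160 x 160 x 22 mm. Origin at the centre of the base's underside, on the vertical swivel axis; its x and y axes run along the base's sides
- swivel (a joint): turn of the board about the vertical axis through the stand's origin, rad, counter-clockwise from above positive; 0 = board square with the base (its ball then points along the base's +y); range -0.4 to 0.95; it stays where it is left and takes about 2.5 N at the ball to turn
- tilt (a joint): tilt of the board about its hinge, rad; 0 = level, against its stop; growing lifts the edge with the ball, up to 0.9. The hinge line is level, at mid thickness of the board, 56 mm above the bench, along the edge opposite the ball, 80 mm from the swivel axis. It stays where it is left; moving it takes about 2 to 7 N at the ball
- ball (a point): centre of the wooden ball, 30 mm across, on a 10 mm thick stem in the middle of one edge of the board, in the plane of the board at mid thickness: 192 mm from the hinge line, 32 mm beyond the board's edge; with the board square and level it lies 112 mm along the base's +y from the swivel axis, 56 mm above the bench. Room for a finger all round it. Its axes are the board's (x along the hinge, y from hinge to ball)
- recess (a point): centre of the mouth of the recess, at the board's upper face, in the middle of the board; with the board level it is on the swivel axis, 67 mm above the bench. The recess is a long octagon 100 x 56 mm, 13 mm deep with a dark floor; its x axis runs along the recess's length (parallel to the hinge), z out of the board
- inlay: the long eight-sided inlay of light wood: a rectangle with its four corners cut off at 45 degrees (15.5 mm each way), 96 mm long (own x axis), 52 mm wide (own y axis), 24 mm thick, 60 to 120 g, lying flat on the bench; origin at the centre of its underside, z up
- slab: plain rectangular blank of the same wood, not wanted, 96 mm long (own x axis), 52 mm wide (own y axis), 24 mm thick, 60 to 120 g, lying flat on the bench; origin at the centre of its underside, z up
- hexagon: six-sided blank of the same wood with pointed ends, not wanted, 96 mm long (own x axis), 52 mm wide (own y axis), 24 mm thick, 60 to 120 g, lying flat on the bench; origin at the centre of its underside, z up
- plank: plank standing on edge, fixed to the bench between the blanks and the stand: 340 mm long (own x), 20 mm thick (own y), 120 mm high, with two low blocks (46 mm wide, 30 mm high) at its foot; origin at the centre of its underside
- mallet: wooden mallet lying on the far side, about 255 mm long, 64 mm high; origin under it, where the handle runs, 70 mm from the middle of its head
- bottle: white glue bottle, 60 mm across, 170 mm high; origin under its centre
- tin: round wax tin, 72 mm across, 45 mm high; origin under its centre
- spoon_pot: terracotta pot, 100 mm across, 120 mm high, with wooden spoons standing in it to about 310 mm; origin under its centre
- chisel: chisel with a wooden handle, 200 mm long, lying flat; origin under its middle
- offcut: offcut of light wood, 70 x 45 x 22 mm; origin under its centre
- wedge: dark batten, 90 x 30 x 28 mm; origin under its centre
- brush: brush, 190 mm long, lying flat; origin under its middle
Mind the look-alikes: they are no part of the job. What is shaped like the inlay but orange is not meant.

How it is judged:
By the outcome, as a careful person would: the job done as asked, in the order asked, and still so for the second after the job is handed in, while the arm keeps its last pose, push and grip.
It also fails if it takes over 54 s, if anything falls off the work surface, if the arm or the gripper's body presses on something with over 40 N, if the wrist force passes 120 N, or if a joint passes its speed limit or range.

## Robot

A 6-joint arm with a two-finger parallel gripper is mounted at the origin on the work surface. World frame = base frame: x ahead of the robot, y to its left, z up, the work surface at z = 0. Lengths are in m, angles in degrees, forces in N, time in s.
With the tool pointing down it reaches from about 0.25 to 0.725 m from the base axis. Payload 9.7 kg.
Tool frame: the origin (TCP) lies at the very end of the fingers, on their centre line; the grasp point (between the pads) lies grasp_offset behind it (grasp_offset is the distance from the TCP to the grasp point, in m); z points along the fingers, y is the line along which they close (so a half turn about z gives the same grasp; the last joint's range is limited). The gripper opens to 85 mm and grips with 20 to 120 N. Pads are 22 mm wide; open, the fingers measure 114 mm over their backs; the gripper's body (76 mm by 85 mm) begins 54 mm behind the grasp point. The pads swing forward as they close: fully open they stand 13 mm farther back than shut.
Start: joints at [-64.114, 4.979, 10.078, 95.1, 0, 90], TCP at [0.24, -0.495, 0.231] pointing down, gripper open.
Joint ranges: [-179.16, 179.16], [-48.56, 103.87], [-65.8, 70.77], [-126.05, 130.52], [-82.76, 87.17], [-180, 180]. Speed limits (degrees/s): [127.2, 127.2, 147.25, 180, 180, 180].

## Interface

Orientations are given as [roll, pitch, yaw] about the fixed x, y, z axes, in that order (R = Rz(yaw) Ry(pitch) Rx(roll)).
In Python, from workcell import get_obs, camera, calibration, job_done, recognise, cut_out, mark_of, grasp_offset gives the robot as it stands.
- The arm moves only by the tool servo_tool, never from a script. Its argument "moves" is a list of rows, each a list of 3 entries, a list of its own where there are three numbers: the turn, a rotation vector about the tool's x, y, z in degrees, then the shift along the tool's x, y, z in m, then the opening in per cent of the stroke, from 0 (shut) to 100 (fully open). In form: [[[ax, ay, az], [x, y, z], claw], ...]. A call has 1 to 12 rows; each row shifts and turns the commanded pose from where the row before left it, along the tool's axes as they then stand; what a row does not reach is not made up. A row lasts 1/10 s, in which the tool goes at most 50 mm and 8.59 degrees, less where a joint would pass 70% of its speed; a pose out of reach is approached as far as the arm can. A call is refused whole if a number of a shift passes 0.05 or a number of a turn 8.59, either way. A call with a gripper value outside its range is refused whole. The fingers move at their own pace and stop on an object; "force" is the grip in N (left out, the last holds). Time passes only in rows, so rows that do not move let the fingers close. It gives the time, the measured TCP pose, the force, the opening and the grip force at its end, in the units of the state.
- get_obs(): the state, without advancing time (a new reading comes with each control period).
- camera(name): name is "side" or "top" or "wrist"; returns (picture, depth): 400x640x3 uint8, red, green, blue; 400x640 float32, m along the optical axis (not along the pixel's ray), 0 where there is no reading.
- calibration(name): a dict with "camera_matrix" (3x3 intrinsics, pixels), "dist" ([k1, k2, p1, p2, k3] as OpenCV has them; the pictures are not rectified), "R" (3x3) and "t" (3): a world point X has camera coordinates R X + t. Camera axes: x right, y down, z forward; pixel columns grow to the right and rows downward; lengths in m; the calibration is good to about 2 mm. A picture is of the moment at which its call begins: read the wrist's pose just before it. calibration takes no time and is no camera call; for the wrist camera it gives the pose at the moment of the call.
- job_done(): hands the job in; it is judged then, once.
Trained networks look in the newest picture that a camera, given by its name, has taken for a name from the list of things; names that differ only in an ending like _2 or _b are one class to them, and where a whole thing is asked for, a point or a joint stands for the part that bears it (a point fixed in the world has none). Each returns a list of dicts, best first, with "score" (0 to 1); they miss things now and then, are a little off and sometimes report something else, mostly with a low value. They report only what shows in the picture. A call takes as long as a camera call. They do not tell look-alikes from the thing itself.
- recognise(name, camera): "xyz" ([x, y, z] in m, in the coordinates of the camera as it stood for that picture, good to about 4 mm: the middle of the surface that is visible of it).
- cut_out(name, camera): "mask" (400x640 bool, what is visible of it).
- mark_of(name, camera): "xyz" ([x, y, z] in m, in the coordinates of the camera as it stood for that picture, good to about 4 mm: a listed point, or the origin of a listed thing).
The state is a dict: "time": time; "q": joint angles; "qd": joint speeds; "joint_efforts": joint torques, N m; "ee_pos": TCP position; "tcp_rot": TCP orientation; "wrist_force": force on the tool from outside, world axes, zero at the start; "torque": the same for the moment, N m; "opening": finger opening in m; "grasp_force": force on a finger pad.
Only numpy, scipy, OpenCV 4.12 (cv2) and the standard library are available. Lean on these libraries where they do the work, as an engineer would, in place of code of your own. Each camera call takes 0.05 s, during which the arm holds its last target. There are 200 camera calls.

## Working session

There is one attempt and no reset: what is moved stays moved. The work goes in short steps, Python scripts to look and compute and a tool call to move; the robot and the scene stay as the last step left them, time stands still between calls to the robot, and variables do not carry over. Pictures are saved under pics/ and viewed, at most 10 in all, crops included, and the job is handed in when it is done.

Besides the shell and the picture viewer there is one more tool, called by a JSON object that holds its "op" and its "data". servo_tool: Moves the arm, as the interface text tells. Its arguments: {"type":"object","properties":{"moves":{"type":"array"},"force":{"type":"number"}},"required":["moves"]}

```bash
mkdir -p pics
cat > h.py <<'E'
import numpy as np, cv2
from scipy.spatial.transform import Rotation as Ro
from workcell import *
def w(c,p):
    k=calibration(c); return np.array(k["R"]).T@(np.array(p)-np.array(k["t"]))
def cloud(c,depth,mask=None):
    k=calibration(c); m=depth>0
    if mask is not None: m&=mask
    v,u=np.nonzero(m); z=depth[v,u]
    n=cv2.undistortPoints(np.stack([u,v],1).astype(np.float64)[:,None],np.array(k["camera_matrix"]),np.array(k["dist"]))[:,0]
    P=np.c_[n*z[:,None],z]
    return (P-np.array(k["t"]))@np.array(k["R"]), u, v
def save(n,im): cv2.imwrite("pics/"+n,im[:,:,::-1])
E
python3 - <<'E'
from h import *
o=get_obs(); print({k:np.round(o[k],3) for k in o}, grasp_offset)
for c in("top","side"):
    im,d=camera(c); save(c+"1.png",im)
    for n in("stand","ball","recess","inlay","plank","slab","hexagon"):
        for r in mark_of(n,c)[:3]: print(c,n,round(r["score"],2),np.round(w(c,r["xyz"]),3))
E
```

```text
{'time': np.float64(0.0), 'q': array([-6.4113e+01,  5.0120e+00,  1.0034e+01,  9.5100e+01,  1.0000e-03,
        9.0000e+01]), 'qd': array([-0.072, -0.008, -0.082, -0.059,  0.076,  0.008]), 'joint_efforts': array([-0.0000e+00, -5.2039e+01,  4.6481e+01,  1.6000e-02, -0.0000e+00,
       -0.0000e+00]), 'ee_pos': array([ 0.24 , -0.495,  0.231]), 'tcp_rot': array([-1.79923e+02, -1.00000e-03,  2.58860e+01]), 'wrist_force': array([ 0.402, -0.084,  1.006]), 'torque': array([ 0.026, -0.013, -0.022]), 'grasp_force': np.float64(0.0), 'opening': np.float64(0.085)} 0.0187
top stand 0.57 [ 0.554  0.142 -0.002]
top stand 0.49 [0.569 0.123 0.109]
top ball 0.71 [ 0.739 -0.214 -0.005]
top ball 0.63 [0.523 0.213 0.159]
top recess 0.77 [0.565 0.122 0.107]
top inlay 0.81 [ 0.323 -0.149 -0.002]
top inlay 0.8 [ 0.482 -0.158  0.   ]
top inlay 0.72 [ 0.358 -0.316 -0.002]
top plank 0.74 [ 0.525 -0.04   0.   ]
top slab 0.96 [ 0.49  -0.317 -0.   ]
top hexagon 0.91 [ 0.626 -0.213  0.001]
side stand 0.95 [0.549 0.139 0.003]
side ball 0.71 [0.517 0.218 0.162]
side recess 0.93 [0.559 0.122 0.109]
side inlay 0.81 [ 0.348 -0.321 -0.   ]
side inlay 0.58 [ 0.32  -0.145 -0.   ]
side inlay 0.57 [ 0.476 -0.164  0.003]
side plank 0.73 [ 0.52  -0.045  0.003]
side slab 0.73 [ 0.487 -0.318 -0.003]
side hexagon 0.64 [ 0.624 -0.217 -0.004]
```

View pics/top1.png

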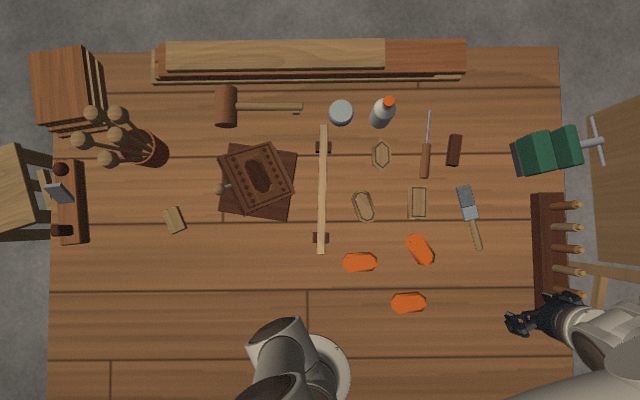

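View pics/side1.png

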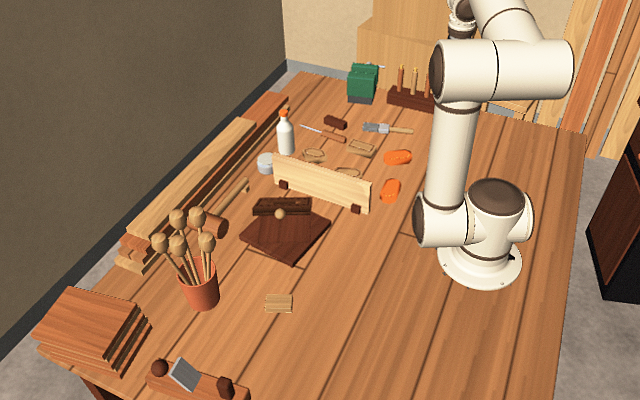

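The true inlay is the light-wood one at top pixel (363,207). The others shaped like it are orange. The stand is at about (258,180) with its ball at (220,188), tilted up and turned. I'll measure the stand and the inlay next.

Run:
```python
from h import *
C={}
for c in("top","side"):
    im,d=camera(c); np.savez(c+".npz",im=im,d=d)
    P,u,v=cloud(c,d)
    near=np.hypot(P[:,0]-.552,P[:,1]-.14)<.17
    b=near&(abs(P[:,2]-.022)<.005)
    r=cv2.minAreaRect(P[b][:,:2].astype(np.float32)); print(c,"base",b.sum(),r, "z",np.median(P[b][:,2]))
    s=near&(P[:,2]>.05)&(P[:,2]<.20)&(P[:,1]>.03)
    Q=P[s]
    # ransac plane for the board
    rng=np.random.default_rng(0);best=None
    for _ in range(300):
        a=Q[rng.choice(len(Q),3,False)];n=np.cross(a[1]-a[0],a[2]-a[0]);L=np.linalg.norm(n)
        if L<1e-6: continue
        n/=L;m=abs((Q-a[0])@n)<.003
        if best is None or m.sum()>best.sum(): best=m
    I=Q[best];ce=I.mean(0);n=np.linalg.svd(I-ce)[2][2];n*=np.sign(n[2])
    print("board",len(I),"n",n.round(3),"tilt",np.degrees(np.arccos(n[2])),"az of -n_xy(ball dir?)",np.degrees(np.arctan2(-n[1],-n[0])))
    for nm in("inlay","plank","stand","ball"):
        for r in cut_out(nm,c)[:4]:
            M=r["mask"];X,_,_=cloud(c,d,M)
            if len(X)<5: continue
            top=X[X[:,2]>np.percentile(X[:,2],80)-.006]
            rr=cv2.minAreaRect(top[:,:2].astype(np.float32))
            print(nm,round(r["score"],2),len(X),X.mean(0).round(3),X.min(0).round(3),X.max(0).round(3),np.round(rr[0],4),np.round(rr[1],4),round(rr[2],1),im[M].mean(0).round())
```

```text
top base 1400 ((0.5549590587615967, 0.14143918454647064), (0.19978058338165283, 0.1992608606815338), 80.65251159667969) z 0.021858993938428096
board 2513 n [ 0.228 -0.498  0.837] tilt 33.20412716489428 az of -n_xy(ball dir?) 114.64491378219078
inlay 0.92 576 [ 0.481 -0.161  0.023] [ 0.435 -0.194 -0.002] [ 0.527 -0.127  0.03 ] [ 0.4812 -0.1613] [0.0934 0.0518] 18.1 [126.  99.  69.]
inlay 0.71 587 [ 0.325 -0.147  0.024] [ 0.298 -0.194 -0.002] [ 0.351 -0.099  0.031] [ 0.3233 -0.1476] [0.052  0.0946] 3.0 [177.  90.  40.]
inlay 0.61 641 [ 0.357 -0.317  0.022] [ 0.31  -0.365 -0.005] [ 0.4   -0.279  0.031] [ 0.3564 -0.3196] [0.0971 0.0524] 33.5 [174.  89.  40.]
inlay 0.55 591 [ 0.21  -0.282  0.023] [ 0.183 -0.329  0.   ] [ 0.237 -0.235  0.03 ] [ 0.2092 -0.2822] [0.0512 0.0936] 2.8 [174.  88.  38.]
plank 0.7 1213 [ 0.529 -0.044  0.101] [ 0.356 -0.073 -0.005] [ 0.727 -0.017  0.125] [ 0.5246 -0.0431] [0.02   0.3375] 87.8 [152. 122.  90.]
stand 0.81 5148 [0.55  0.132 0.086] [ 0.444  0.029 -0.001] [0.667 0.256 0.178] [0.5337 0.1883] [0.1612 0.0854] 23.9 [80. 52. 37.]
stand 0.69 560 [ 0.746 -0.09
[... 726 characters left out ...]
[0.0904 0.047 ] 14.6 [189. 137.  87.]
inlay 0.62 1124 [0.544 0.149 0.121] [ 0.454 -0.025 -0.003] [0.655 0.228 0.179] [0.5234 0.1974] [0.1572 0.0654] 24.7 [96. 59. 36.]
plank 0.61 3295 [ 0.511 -0.038  0.068] [ 0.348 -0.197 -0.006] [ 0.759 -0.012  0.127] [ 0.5203 -0.0436] [0.0308 0.3452] 88.0 [233. 195. 141.]
stand 0.59 4134 [0.535 0.168 0.056] [ 0.434 -0.032 -0.007] [0.705 0.256 0.179] [0.5423 0.1574] [0.1604 0.1538] 26.1 [103.  56.  36.]
stand 0.22 1072 [0.543 0.153 0.126] [ 0.454 -0.032 -0.001] [0.655 0.228 0.179] [0.5234 0.1975] [0.1571 0.0653] 24.5 [93. 57. 35.]
ball 0.85 1056 [0.543 0.155 0.127] [ 0.454 -0.009 -0.001] [0.699 0.228 0.179] [0.5234 0.1975] [0.1571 0.0653] 24.5 [92. 56. 35.]
```

{"op": "servo_tool", "data": {"moves": [[[0,0,0],[0.0255,-0.0235,-0.002],100],[[0,0,0],[0.0255,-0.0235,-0.002],100],[[0,0,0],[0.0255,-0.0235,-0.002],100],[[0,0,0],[0.0255,-0.0235,-0.002],100],[[0,0,0],[0.0255,-0.0235,-0.002],100],[[0,0,0],[0.0255,-0.0235,-0.002],100],[[0,0,0],[0.0255,-0.0235,-0.002],100],[[0,0,0],[0.0255,-0.0235,-0.002],100],[[0,0,0],[0.0255,-0.0235,-0.002],100],[[0,0,0],[0.0255,-0.0235,-0.002],100],[[0,0,0],[0.0255,-0.0235,0],100]]}}

```text
time: 2.4
ee_pos: [0.38, -0.1384, 0.2517]
tcp_rot: [180.0, -0.0, 25.9]
wrist_force: [0.2, -0.3, 0.0]
opening: 0.0854
grasp_force: 0.0
```

{"op": "servo_tool", "data": {"moves": [[[0,0,0],[0.0255,-0.0235,0],100],[[0,0,0],[0.0255,-0.0235,0],100],[[0,0,0],[0.0255,-0.0235,0],100],[[0,0,0],[0.0255,-0.0235,0],100],[[0,0,0],[0.0255,-0.0235,0],100],[[0,0,0],[0.0255,-0.0235,0],100],[[0,0,0],[0.0255,-0.0235,0],100],[[0,0,0],[0.0255,-0.0235,0],100],[[0,0,0],[0.0255,-0.0235,0],100],[[0,0,0],[0.0255,-0.0235,0],100],[[0,0,0],[0.0255,-0.0235,0],100]]}}

```text
time: 3.5
ee_pos: [0.5194, 0.2167, 0.2513]
tcp_rot: [180.0, -0.0, 25.9]
wrist_force: [1.5, -1.1, -0.2]
opening: 0.0851
grasp_force: 0.0
```

{"op": "servo_tool", "data": {"moves": [[[0,0,-8.08],[0,0,0],100],[[0,0,-8.08],[0,0,0],100],[[0,0,-8.08],[0,0,0],100],[[0,0,-8.08],[0,0,0],100],[[0,0,-8.08],[0,0,0],100],[[0,0,-8.08],[0,0,0],100],[[0,0,-8.08],[0,0,0],100],[[0,0,-8.08],[0,0,0],100],[[0,0,-8.08],[0,0,0],100],[[0,0,-8.08],[0,0,0],100],[[0,0,-8.08],[0,0,0],100],[[0,0,0],[0,0,0],100]]}}

```text
time: 4.7
ee_pos: [0.5191, 0.2152, 0.2513]
tcp_rot: [-180.0, -0.0, 114.9]
wrist_force: [-0.1, -0.1, 0.8]
opening: 0.0854
grasp_force: 0.0
```

Run:
```python
from h import *
o=get_obs(); print(o["time"],o["ee_pos"],o["tcp_rot"])
im,d=camera("wrist"); save("w1.png",im)
for n in("ball","recess"):
    for r in mark_of(n,"wrist")[:2]: print(n,round(r["score"],2),np.round(w("wrist",r["xyz"]),3))
P,u,v=cloud("wrist",d)
b=np.array([.519,.2146,.161])
m=(np.linalg.norm(P-b,axis=1)<.03)&(P[:,2]>.155)
print(m.sum(),P[m].mean(0),P[m].max(0),P[m].min(0))
```

```text
4.7 [0.51912259 0.21524156 0.25127302] [-1.79998276e+02 -2.63714318e-04  1.14888161e+02]
ball 0.56 [0.521 0.213 0.161]
recess 0.61 [0.559 0.121 0.105]
883 [0.51610951 0.21604821 0.17128714] [0.53212201 0.22780678 0.17807584] [0.50268872 0.1983402  0.15803903]
```

View pics/w1.png

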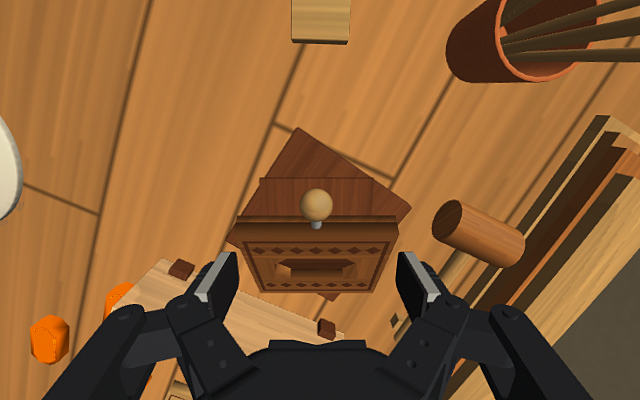

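The ball sits at (316,204), centred between the fingers, so I'm descending straight onto it and gripping.

{"op": "servo_tool", "data": {"moves": [[[0,0,0],[-0.001,-0.002,0.018],100],[[0,0,0],[0,0,0.018],100],[[0,0,0],[0,0,0.018],100],[[0,0,0],[0,0,0.018],100],[[0,0,0],[0,0,0.018],100],[[0,0,0],[0,0,0.018],100],[[0,0,0],[0,0,0],50],[[0,0,0],[0,0,0],20],[[0,0,0],[0,0,0],20],[[0,0,0],[0,0,0],20],[[0,0,0],[0,0,0],20]], "force": 40}}

```text
time: 5.95
ee_pos: [0.5182, 0.2139, 0.1445]
tcp_rot: [179.9, -0.0, 114.8]
wrist_force: [-0.4, 1.9, 3.5]
opening: 0.0281
grasp_force: 39.1
```

{"op": "servo_tool", "data": {"moves": [[[0,0,3.4],[-0.0001,0.0048,0],20],[[0,0,3.4],[-0.0001,0.0048,0],20],[[0,0,3.4],[-0.0001,0.0048,0],20],[[0,0,3.4],[-0.0002,0.0048,0],20],[[0,0,3.4],[-0.0001,0.0048,0],20],[[0,0,3.4],[-0.0002,0.0048,0],20],[[0,0,3.4],[-0.0001,0.0048,0],20],[[0,0,3.4],[-0.0002,0.0048,0],20],[[0,0,3.4],[-0.0001,0.0048,0],20],[[0,0,3.4],[-0.0001,0.0048,0],20],[[0,0,0],[0,0,0],20]]}}

```text
time: 7.05
ee_pos: [0.5656, 0.2207, 0.1443]
tcp_rot: [179.9, -0.1, 80.7]
wrist_force: [3.4, 4.4, 4.5]
opening: 0.0278
grasp_force: 39.6
```

```bash
cat > st.py <<'E'
from h import *
o=get_obs(); print(o["time"],o["ee_pos"],o["tcp_rot"],o["wrist_force"])
for c in("top","side"):
    im,d=camera(c)
    P,u,v=cloud(c,d)
    near=np.hypot(P[:,0]-.552,P[:,1]-.14)<.15
    b=near&(abs(P[:,2]-.022)<.005)
    r=cv2.minAreaRect(P[b][:,:2].astype(np.float32)); print(c,"base",b.sum(),np.round(r[0],4),np.round(r[1],4),r[2])
    Q=P[near&(P[:,2]>.05)&(P[:,2]<.18)&(P[:,1]>.02)]
    rng=np.random.default_rng(0);best=None
    for _ in range(300):
        a=Q[rng.choice(len(Q),3,False)];n=np.cross(a[1]-a[0],a[2]-a[0]);L=np.linalg.norm(n)
        if L<1e-6 or abs(n[2])<.7*L: continue
        n/=L;m=abs((Q-a[0])@n)<.003
        if best is None or m.sum()>best.sum(): best=m
    I=Q[best];ce=I.mean(0);n=np.linalg.svd(I-ce)[2][2];n*=np.sign(n[2])
    print("board",len(I),"n",n.round(4),"tilt",np.degrees(np.arccos(n[2])),"az",np.degrees(np.arctan2(-n[1],-n[0])),"z",ce)
    rr=cv2.minAreaRect(I[:,:2].astype(np.float32));print(np.round(rr[0],4),np.round(rr[1],4),rr[2])
E
python3 st.py
```

```text
7.05 [0.56563385 0.2206984  0.14426248] [ 1.79885248e+02 -1.12068882e-01  8.07183540e+01] [3.43708923 4.35604633 4.48448889]
top base 1133 [0.5553 0.1415] [0.2005 0.2002] 80.7215576171875
board 2580 n [-0.0862 -0.5404  0.837 ] tilt 33.17432277305408 az 80.937171484785 z [0.55298927 0.12749836 0.1119935 ]
[0.5546 0.1373] [0.1631 0.1603] 81.0211410522461
side base 1173 [0.551  0.1416] [0.2036 0.2059] 80.82379913330078
board 564 n [-0.0881 -0.5336  0.8411] tilt 32.73943903697732 az 80.62251210687381 z [0.51992222 0.12860371 0.11140485]
[0.5468 0.1413] [0.183  0.1603] 83.83601379394531
```

{"op": "servo_tool", "data": {"moves": [[[0,0,0],[0.0048,0,0.0078],20],[[0,0,0],[0.0045,0,0.0081],20],[[0,0,0],[0.0041,0,0.0083],20],[[0,0,0],[0.0036,0,0.0085],20],[[0,0,0],[0.0032,0,0.0086],20],[[0,0,0],[0.0028,0,0.0088],20],[[0,0,0],[0.0024,0,0.0089],20],[[0,0,0],[0.002,0,0.009],20],[[0,0,0],[0.0016,0,0.0091],20],[[0,0,0],[0.0011,0,0.0092],20],[[0,0,0],[0.0006,0,0.0092],20],[[0,0,0],[0.0002,0,0.0082],20]]}}

```text
time: 8.35
ee_pos: [0.5694, 0.2504, 0.0386]
tcp_rot: [-180.0, 0.0, 80.8]
wrist_force: [2.1, 1.9, 3.7]
opening: 0.0279
grasp_force: 40.7
```

{"op": "servo_tool", "data": {"moves": [[[0,0,0],[0,0,0.001],20],[[0,0,0],[0,0,0.001],20],[[0,0,0],[0,0,0],20]]}}

```text
time: 8.65
ee_pos: [0.5693, 0.2504, 0.0377]
tcp_rot: [-180.0, 0.0, 80.8]
wrist_force: [-0.3, 1.6, 7.3]
opening: 0.0277
grasp_force: 41.1
```

```bash
python3 st.py
```

```text
8.65 [0.56928692 0.25042828 0.03771118] [-1.79981983e+02  4.40848374e-04  8.07667927e+01] [-0.29773678  1.62679524  7.28920826]
top base 1239 [0.5554 0.1415] [0.2004 0.2001] 80.6156005859375
board 2393 n [-2.e-03  6.e-04  1.e+00] tilt 0.11870194776033079 az -17.818925887008323 z [0.55493462 0.14194987 0.06694842]
[0.5573 0.1549] [0.1872 0.1603] 81.4725112915039
side base 893 [0.5502 0.1414] [0.2026 0.2038] 80.88511657714844
board 887 n [ 0.0149 -0.0116  0.9998] tilt 1.083784262364091 az 142.1229499772457 z [0.52405737 0.14150896 0.06722542]
[0.554  0.1612] [0.2114 0.1634] 81.28738403320312
```

{"op": "servo_tool", "data": {"moves": [[[0,0,0],[0,0,0.001],20],[[0,0,0],[0,0,0.001],20],[[0,0,0],[0,0,0],20]]}}

```text
time: 9.05
ee_pos: [0.5699, 0.2504, 0.0375]
tcp_rot: [179.9, -0.0, 80.7]
wrist_force: [-3.2, -1.5, 18.5]
opening: 0.0278
grasp_force: 41.8
```

{"op": "servo_tool", "data": {"moves": [[[0,0,0],[0,0,-0.002],20],[[0,0,0],[0,0,0],30],[[0,0,0],[0,0,0],60],[[0,0,0],[0,0,0],100],[[0,0,0],[0,0,0],100],[[0,0,0],[0,0,-0.02],100],[[0,0,0],[0,0,-0.03],100],[[0,0,0],[0,0,-0.04],100],[[0,0,0],[0,0,-0.04],100],[[0,0,0],[0,0,-0.04],100],[[0,0,0],[0,0,-0.04],100],[[0,0,0],[0,0,0],100]]}}

```text
time: 10.25
ee_pos: [0.5706, 0.2509, 0.2535]
tcp_rot: [179.6, -0.2, 80.8]
wrist_force: [1.0, 0.3, 0.7]
opening: 0.0852
grasp_force: 0.0
```

```bash
python3 st.py
python3 - <<'E'
from h import *
im,d=camera("top"); np.savez("t2.npz",im=im,d=d)
save("t2.png",cv2.resize(im[110:250,180:420],None,fx=3.2,fy=3.2,interpolation=cv2.INTER_CUBIC))
for n in("ball","recess","stand"):
    for c in("top",):
        for r in mark_of(n,c)[:2]: print(n,round(r["score"],2),np.round(w(c,r["xyz"]),3))
E
```

```text
10.25 [0.57059623 0.25094097 0.25353151] [179.62938005  -0.23827265  80.76574055] [1.02901815 0.2700054  0.72584594]
top base 1228 [0.5554 0.1416] [0.2004 0.1998] 80.6145248413086
board 2395 n [-0.0025 -0.0035  1.    ] tilt 0.24642126370926393 az 54.75476973430656 z [0.55494496 0.14462032 0.06697672]
[0.5584 0.1627] [0.2038 0.1599] 81.19937133789062
side base 1052 [0.55   0.1422] [0.2022 0.2048] 80.44141387939453
board 1446 n [ 0.0061 -0.0046  1.    ] tilt 0.4396469404201019 az 143.19152091308203 z [0.54822376 0.14677818 0.0676283 ]
[0.553  0.1612] [0.2093 0.165 ] 81.59307098388672
ball 0.77 [0.576 0.254 0.057]
recess 0.97 [0.558 0.14  0.069]
stand 0.59 [ 0.56   0.143 -0.002]
stand 0.31 [ 0.525 -0.043  0.002]
```

View pics/t2.png

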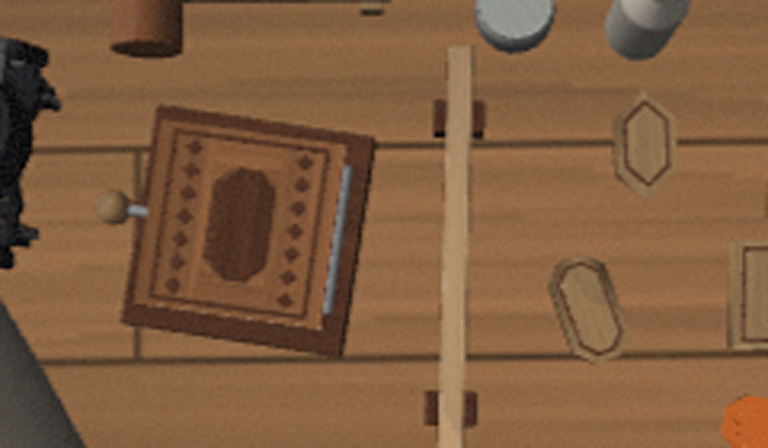

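Seen from above, the board at (250,215) in the crop is parallel to its base, and it lies flat. I'll check it from nearby on the way to the inlay.

{"op": "servo_tool", "data": {"moves": [[[0.3,0.2,0],[-0.03,0,-0.01],100],[[0,0,0],[-0.04,0,-0.01],100],[[0,0,0],[-0.04,0,-0.01],100],[[0,0,0],[0,0,0],100]]}}

```text
time: 10.95
ee_pos: [0.5514, 0.1383, 0.2785]
tcp_rot: [-179.8, -0.2, 80.6]
wrist_force: [-0.0, 0.0, -0.1]
opening: 0.085
grasp_force: 0.0
```

```bash
cat > wr.py <<'E'
from h import *
import sys
o=get_obs(); print(o["time"],o["ee_pos"],o["tcp_rot"])
im,d=camera("wrist"); np.savez("w_"+sys.argv[1]+".npz",im=im,d=d); save("w_"+sys.argv[1]+".png",im)
P,u,v=cloud("wrist",d)
near=np.hypot(P[:,0]-.553,P[:,1]-.141)<.135
for n,z,t in(("base",.022,.004),("board",.067,.004),("floor",.054,.004)):
    b=near&(abs(P[:,2]-z)<t)
    if n=="floor": b&=np.hypot(P[:,0]-.553,P[:,1]-.141)<.06
    if n=="board": b&=np.hypot(P[:,0]-.553,P[:,1]-.141)<.115
    if b.sum()<20: print(n,"none");continue
    r=cv2.minAreaRect(P[b][:,:2].astype(np.float32)); 
    X=P[b];ce=X.mean(0);nn=np.linalg.svd(X-ce,full_matrices=False)[2]
    print(n,b.sum(),np.round(r[0],4),np.round(r[1],4),round(r[2],2),"n",nn[2].round(4),"long axis",np.degrees(np.arctan2(nn[0][1],nn[0][0])),"z",np.median(X[:,2]))
for r in mark_of("recess","wrist")[:1]: print(w("wrist",r["xyz"]))
E
python3 wr.py a
```

```text
10.95 [0.55141945 0.13830883 0.27846924] [-1.79757762e+02 -1.73458170e-01  8.05762132e+01]
base 3499 [0.5522 0.1422] [0.1981 0.1993] 80.63 n [ 5.0e-04 -2.9e-03  1.0e+00] long axis -8.677233188560322 z 0.021363503019583202
board 12044 [0.5543 0.1588] [0.1944 0.1605] 81.33 n [-4.0e-04  2.8e-03 -1.0e+00] long axis 80.00869402606676 z 0.06645188022296784
floor 2737 [0.5514 0.141 ] [0.0548 0.1005] 81.91 n [0.0018 0.0061 1.    ] long axis 171.70568355627657 z 0.053082602425740366
[0.55234954 0.14179332 0.06526805]
```

View pics/w_a.png

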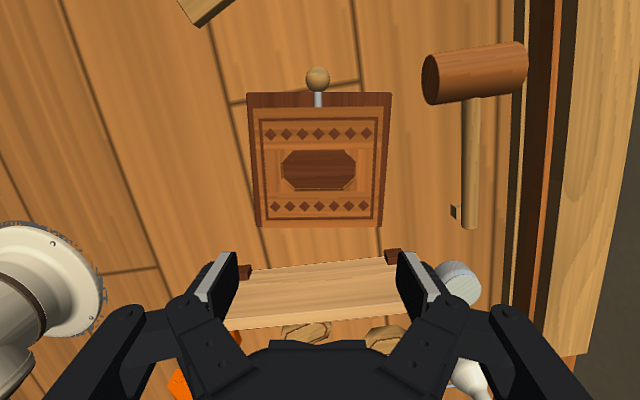

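The board fills (255–390, 105–228), with base edges parallel to it. I'll work out the board's angle precisely, leaving the ball out.

Run:
```python
from h import *
A=np.load("w_a.npz");P,u,v=cloud("wrist",A["d"])
c0=np.array([.5525,.1415]);a=np.radians(-9.35);ex=np.array([np.cos(a),np.sin(a)]);ey=np.array([-ex[1],ex[0]])
L=np.c_[(P[:,:2]-c0)@ex,(P[:,:2]-c0)@ey]
def edges(z,t,half):
    m=(abs(P[:,2]-z)<t)&(abs(L)<half+.006).all(1);Q=L[m]
    for nm,i,s in(("+x",0,1),("-x",0,-1),("+y",1,1),("-y",1,-1)):
        j=1-i;pts=[]
        for lo in np.arange(-half*.85,half*.85,.004):
            k=(Q[:,j]>=lo)&(Q[:,j]<lo+.004)
            if k.sum()<3: continue
            e=(Q[k,i]*s).max()*s
            if abs(abs(e)-half)<.006: pts.append((lo,e))
        if len(pts)<8: print(nm,"few");continue
        pts=np.array(pts)
        for _ in range(3):
            f=np.polyfit(*pts.T,1);r=abs(np.polyval(f,pts[:,0])-pts[:,1]);pts=pts[r<=max(2*np.median(r),.0003)]
        sl=np.degrees(np.arctan(f[0]))*(1 if i else -1)
        print(nm,len(pts),"off",round(f[1]*1e3,2),"turn vs -9.35:",round(sl,2))
print("base");edges(.0215,.004,.1)
print("board");edges(.0665,.004,.08)
```

```text
base
+x 32 off 97.91 turn vs -9.35: -0.19
-x 41 off -99.17 turn vs -9.35: 0.21
+y 37 off 100.61 turn vs -9.35: 0.1
-y few
board
+x 26 off 78.52 turn vs -9.35: 0.5
-x 23 off -80.05 turn vs -9.35: 0.35
+y 22 off 80.42 turn vs -9.35: 0.75
-y 31 off -77.79 turn vs -9.35: 1.05
```

{"op": "servo_tool", "data": {"moves": [[[0,0,0],[-0.034,-0.0024,0],100],[[0,0,0],[-0.034,-0.0024,0],100],[[0,0,0],[-0.034,-0.0024,0],100],[[0,0,0],[-0.034,-0.0024,0],100],[[0,0,0],[-0.034,-0.0024,0],100],[[0,0,0],[-0.034,-0.0024,0],100],[[0,0,0],[-0.034,-0.0024,0],100],[[0,0,0],[-0.034,-0.0024,0],100],[[0,0,0],[-0.034,-0.0024,0],100]]}}

```text
time: 11.95
ee_pos: [0.4815, -0.157, 0.2752]
tcp_rot: [-179.6, -0.2, 80.8]
wrist_force: [-0.1, 0.6, 0.7]
opening: 0.0856
grasp_force: 0.0
```

{"op": "servo_tool", "data": {"moves": [[[0,0,7.85],[0,0,0],100],[[0,0,7.85],[0,0,0],100],[[0,0,7.85],[0,0,0],100],[[0,0,7.85],[0,0,0],100],[[0,0,7.85],[0,0,0],100],[[0,0,7.85],[0,0,0],100],[[0,0,7.85],[0,0,0],100],[[0,0,7.85],[0,0,0],100],[[0,0,0],[0,0,0],100]]}}

```text
time: 12.85
ee_pos: [0.482, -0.1559, 0.2752]
tcp_rot: [-179.6, 0.3, 17.9]
wrist_force: [0.1, 0.3, -0.2]
opening: 0.0854
grasp_force: 0.0
```

```bash
cat > inl.py <<'E'
from h import *
o=get_obs(); print(o["time"],o["ee_pos"],o["tcp_rot"])
im,d=camera("wrist"); save("w_inl%d.png"%round(o["time"]*100),im)
for r in cut_out("inlay","wrist")[:3]:
    X,_,_=cloud("wrist",d,r["mask"]); X0=X
    X=X[abs(X[:,2]-np.percentile(X[:,2],70))<.004]
    if len(X)<50: continue
    rr=cv2.minAreaRect(X[:,:2].astype(np.float32))
    s=np.linalg.svd(X[:,:2]-X[:,:2].mean(0),full_matrices=False)[2][0]
    print(round(r["score"],2),len(X),np.round(rr[0],4),np.round(rr[1],4),round(rr[2],2),"axis",np.degrees(np.arctan2(s[1],s[0])),"mean",X.mean(0).round(4),im[r["mask"]].mean(0).round(), "zrange",np.percentile(X0[:,2],[2,98]))
for r in mark_of("inlay","wrist")[:2]: print(w("wrist",r["xyz"]))
E
python3 inl.py; ls pics
```

```text
12.85 [ 0.48195819 -0.15586364  0.27520315] [-179.61609518    0.25185949   17.92359683]
0.92 1540 [ 0.3201 -0.1505] [0.0537 0.0946] 3.29 axis -87.24304360755505 mean [ 0.3214 -0.15    0.0248] [195.  84.   1.] zrange [0.00215158 0.02635491]
0.7 2106 [ 0.4776 -0.1628] [0.0962 0.0509] 19.78 axis -160.45492203307245 mean [ 0.4796 -0.1625  0.0249] [150. 110.  61.] zrange [0.0215995  0.02653572]
0.69 1122 [ 0.3519 -0.3143] [0.0974 0.0505] 18.41 axis -154.51208619683402 mean [ 0.3571 -0.314   0.0249] [214.  93.   0.] zrange [0.00487091 0.02649641]
[ 0.35433917 -0.31841232  0.0034276 ]
[ 0.43953337 -0.471182   -0.00060853]
side1.png
t2.png
top1.png
w1.png
w_a.png
w_inl1285.png
```

{"op": "servo_tool", "data": {"moves": [[[-0.4,0.25,-1.7],[-0.006,0.0055,0],100],[[0,0,0],[0,0,0.04],100],[[0,0,0],[0,0,0.04],100],[[0,0,0],[0,0,0.04],100],[[0,0,0],[0,0,0.03],100],[[0,0,0],[0,0,0],100]]}}

```text
time: 13.6
ee_pos: [0.4757, -0.163, 0.1221]
tcp_rot: [-179.8, 0.2, 19.8]
wrist_force: [-0.1, 0.1, -0.6]
opening: 0.0853
grasp_force: 0.0
```

```bash
python3 inl.py; ls pics
```

```text
13.6 [ 0.47569839 -0.16303848  0.12210502] [-179.83435341    0.22928642   19.81743126]
0.72 5081 [ 0.4808 -0.1644] [0.0961 0.0516] 19.38 axis -160.36654424055288 mean [ 0.4836 -0.1634  0.0296] [155. 113.  63.] zrange [0.02762217 0.03100167]
0.64 2670 [ 0.3228 -0.1568] [0.054  0.0837] 3.02 axis -82.14145980924141 mean [ 0.326  -0.1545  0.0285] [189.  83.   1.] zrange [0.00628521 0.02999081]
0.62 634 [ 0.3666 -0.3   ] [0.0551 0.0257] 32.16 axis -166.12762037638635 mean [ 0.3708 -0.2959  0.0289] [224.  98.   0.] zrange [0.00668776 0.03024963]
[ 0.32293109 -0.15185211  0.00637079]
[ 0.35727314 -0.32260653  0.00735048]
side1.png
t2.png
top1.png
w1.png
w_a.png
w_inl1285.png
w_inl1360.png
```

```bash
python3 inl.py | head -3
```

```text
13.75 [ 0.47846789 -0.16407543  0.1280828 ] [ 1.79853885e+02 -1.57243611e-01  1.97387146e+01]
0.93 2593 [ 0.3211 -0.156 ] [0.0534 0.0831] 3.92 axis -82.33393021305575 mean [ 0.3234 -0.1544  0.0248] [190.  83.   1.] zrange [0.00240688 0.02611268]
0.91 808 [ 0.3625 -0.303 ] [0.0639 0.0299] 32.32 axis -164.999581501309 mean [ 0.3674 -0.298   0.0248] [221.  97.   0.] zrange [0.00196885 0.02624771]
```

View pics/w_inl1360.png

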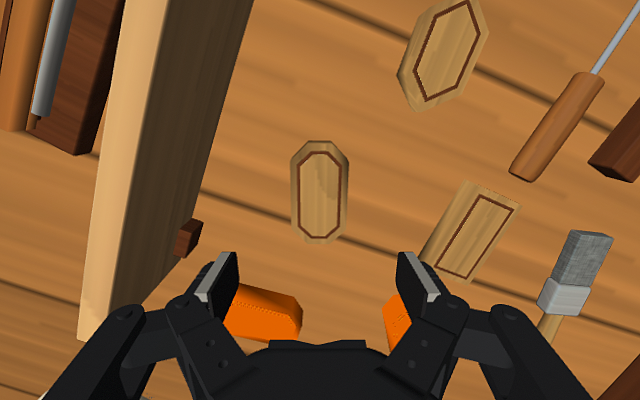

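The inlay's centre is at (320,191), and the fingers straddle the same column. I'll take one more reading now that the arm has settled.

```bash
python3 inl.py
```

```text
13.9 [ 0.47878401 -0.16423237  0.1283325 ] [179.81138725  -0.20873395  19.69812761]
0.81 4823 [ 0.4776 -0.1631] [0.0961 0.0521] 19.57 axis -159.98708960839204 mean [ 0.4802 -0.1621  0.024 ] [155. 113.  63.] zrange [0.0171633  0.02546179]
0.73 799 [ 0.3625 -0.3023] [0.0618 0.0303] 32.22 axis -165.56857037415924 mean [ 0.367  -0.2977  0.0238] [222.  97.   0.] zrange [0.001231   0.02530687]
0.66 2601 [ 0.3199 -0.1562] [0.0538 0.0831] 2.87 axis -83.06059862499106 mean [ 0.3225 -0.154   0.024 ] [189.  83.   2.] zrange [0.00056977 0.02540363]
[ 0.35270673 -0.32180289 -0.00174254]
[ 0.31888876 -0.15087866  0.00254726]
```

{"op": "servo_tool", "data": {"moves": [[[0.2,-0.2,0],[-0.0005,-0.0015,0.03],100],[[0,0,0],[0,0,0.03],100],[[0,0,0],[0,0,0.03],100],[[0,0,0],[0,0,0.02],100],[[0,0,0],[0,0,0.008],100],[[0,0,0],[0,0,0],100],[[0,0,0],[0,0,0],100],[[0,0,0],[0,0,0],100]]}}

```text
time: 14.85
ee_pos: [0.4776, -0.1629, 0.0098]
tcp_rot: [-180.0, 0.0, 19.7]
wrist_force: [-0.7, -1.2, 0.3]
opening: 0.0856
grasp_force: 0.0
```

Next I'll lower 4 mm and close.

{"op": "servo_tool", "data": {"moves": [[[0,0,0],[0,0,0.004],80],[[0,0,0],[0,0,0],65],[[0,0,0],[0,0,0],50],[[0,0,0],[0,0,0],50],[[0,0,0],[0,0,0],50],[[0,0,0],[0,0,0],50],[[0,0,0],[0,0,0],50]], "force": 50}}

```text
time: 15.55
ee_pos: [0.4769, -0.1627, 0.0047]
tcp_rot: [-179.9, 0.1, 19.7]
wrist_force: [-0.6, 0.6, 5.2]
opening: 0.0509
grasp_force: 53.5
```

{"op": "servo_tool", "data": {"moves": [[[0,0,0],[0,0,-0.01],50],[[0,0,0],[0,0,-0.02],50],[[0,0,0],[0,0,-0.03],50],[[0,0,0],[0,0,-0.03],50],[[0,0,0],[0,0,-0.03],50],[[0,0,0],[0,0,-0.03],50],[[0,0,0],[0,0,-0.03],50],[[0,0,7.15],[0,0,-0.02],50],[[0,0,7.15],[0,0,0],50],[[0,0,7.15],[0,0,0],50],[[0,0,7.15],[0,0,0],50],[[0,0,0],[0,0,0],50]]}}

```text
time: 16.75
ee_pos: [0.477, -0.1628, 0.2046]
tcp_rot: [-180.0, 0.2, -9.0]
wrist_force: [0.5, 0.8, -0.1]
opening: 0.0506
grasp_force: 52.9
```

Run:
```python
from h import *
o=get_obs();print(o["time"],o["ee_pos"],o["tcp_rot"],o["grasp_force"],o["opening"])
im,d=camera("side");save("s2.png",im[60:330,120:520])
```

```text
16.75 [ 0.47701506 -0.16278034  0.20455724] [-1.79953425e+02  1.77834994e-01 -9.03389241e+00] 52.86342680454254 0.050580926406530044
```

View pics/s2.png

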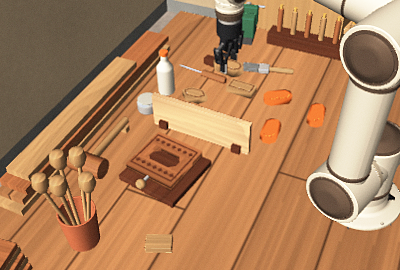

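The inlay is in the gripper (crop about (230,65)), well above the plank's top. I'm carrying it over.

{"op": "servo_tool", "data": {"moves": [[[0,0,0],[0.0022,-0.026,0],50],[[0,0,0],[0.0022,-0.026,0],50],[[0,0,0],[0.0022,-0.026,0],50],[[0,0,0],[0.0022,-0.026,0],50],[[0,0,0],[0.0022,-0.026,0],50],[[0,0,0],[0.0022,-0.026,0],50],[[0,0,0],[0.0022,-0.026,0],50],[[0,0,0],[0.0022,-0.026,0],50],[[0,0,0],[0.0022,-0.026,0],50],[[0,0,0],[0.0022,-0.026,0],50],[[0,0,0],[0.0022,-0.026,0],50],[[0,0,0],[0.0022,-0.026,0],50]]}}

```text
time: 18.0
ee_pos: [0.528, 0.0311, 0.2134]
tcp_rot: [-175.0, 0.2, 0.7]
wrist_force: [-0.1, -0.2, -0.3]
opening: 0.0511
grasp_force: 52.8
```

{"op": "servo_tool", "data": {"moves": [[[0,0,0],[0,0,0.03],50],[[0,0,0],[0,0,0.03],50],[[0,0,0],[0,0,0.02],50],[[0,0,0],[0,0,0.01],50],[[0,0,0],[0,0,0],50],[[0,0,0],[0,0,0],50],[[0,0,0],[0,0,0],50]]}}

```text
time: 18.7
ee_pos: [0.5281, 0.0341, 0.125]
tcp_rot: [-174.8, 0.1, 1.0]
wrist_force: [-0.0, -1.1, 0.1]
opening: 0.0507
grasp_force: 52.9
```

```bash
cat > fin.py <<'E'
from h import *
o=get_obs(); print(o["time"],o["ee_pos"],o["tcp_rot"],o["opening"],o["wrist_force"])
im,d=camera("wrist"); save("fin%d.png"%round(o["time"]*100),im)
P,u,v=cloud("wrist",d);r0=np.hypot(P[:,0]-.552,P[:,1]-.141)
for n,lo,hi in(("board",.060,.0725),("inlaytop",.10,.13)):
    m=(r0<.065 if n=="inlaytop" else r0<.115)&(P[:,2]>lo)&(P[:,2]<hi)
    if n=="inlaytop": zt=np.percentile(P[m][:,2],60);m&=abs(P[:,2]-zt)<.004
    X=P[m]
    if len(X)<30: print(n,"none");continue
    N=np.linalg.svd(X-X.mean(0),full_matrices=False)[2][2]
    rr=cv2.minAreaRect(X[:,:2].astype(np.float32));print(n,len(X),np.round(rr[0],4),np.round(rr[1],4),round(rr[2],2),"z",np.median(X[:,2]),"n",N.round(4))
E
python3 fin.py; ls pics|grep fin
```

```text
18.7 [0.52808397 0.03409711 0.12504979] [-1.74835977e+02  8.86146379e-02  9.73234667e-01] 0.05073596075680854 [-0.03424775 -1.10731204  0.11289996]
board 29777 [0.5543 0.1577] [0.1961 0.1609] 81.26 z 0.06735593187358627 n [-9.0e-04  1.1e-03  1.0e+00]
fin1870.pngTraceback (most recent call last):
  File "fin.py", line 7, in <module>
    if n=="inlaytop": zt=np.percentile(P[m][:,2],60);m&=abs(P[:,2]-zt)<.004
                         ~~~~~~~~~~~~~^^^^^^^^^^^^^^
    return _quantile_unchecked(
        a, q, axis, out, overwrite_input, method, keepdims, weights)
    return _ureduce(a,
                    func=_quantile_ureduce_func,
    ...<5 lines>...
                    overwrite_input=overwrite_input,
                    method=method)
    r = func(a, **kwargs)
    result = _quantile(arr,
                       quantiles=q,
    ...<2 lines>...
                       out=out,
                       weights=wgt)
    slices_having_nans = np.isnan(arr[-1, ...])
                                  ~~~^^^^^^^^^
IndexError: index -1 is out of bounds for axis 0 with size 0
```

Run:
```python
from h import *
o=get_obs();print(np.round(o["q"],2),o["ee_pos"],o["tcp_rot"],o["wrist_force"])
```

```text
[  0.91   1.35  -5.59  83.15   5.16 179.94] [0.5280654  0.03403908 0.12495077] [-1.74840959e+02  9.08908221e-02  9.69634520e-01] [ 1.25031492 -0.45347183 -1.11405926]
```

View pics/fin1870.png

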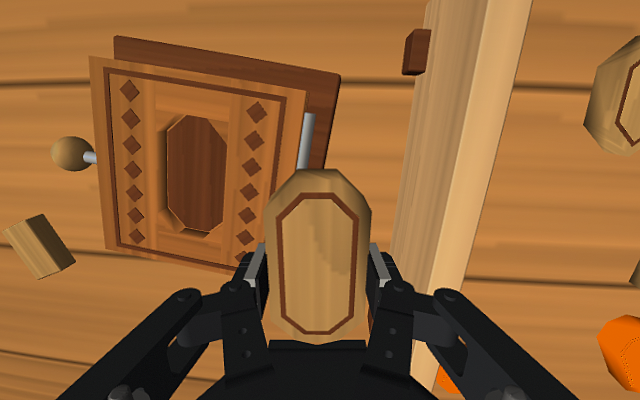

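The carry fell short because the last joint hit its 180° limit (tool yaw = q1 − q6 + 180). The inlay is symmetric under a half turn, so I'll lift clear, level the tool and turn it to yaw about 171°.

{"op": "servo_tool", "data": {"moves": [[[0,0,0],[0,0,-0.03],50],[[0,0,0],[0,0,-0.03],50],[[-5.2,0,0],[0,0,-0.03],50],[[0,0,-8.5],[0,0,0],50],[[0,0,-8.5],[0,0,0],50],[[0,0,-8.5],[0,0,0],50],[[0,0,-8.5],[0,0,0],50],[[0,0,-8.5],[0,0,0],50],[[0,0,-8.5],[0,0,0],50],[[0,0,-8.5],[0,0,0],50],[[0,0,-8.5],[0,0,0],50],[[0,0,-8.5],[0,0,0],50]]}}

```text
time: 19.95
ee_pos: [0.5284, 0.0171, 0.2142]
tcp_rot: [-179.8, -0.3, 78.6]
wrist_force: [-0.2, 1.1, -0.7]
opening: 0.0506
grasp_force: 52.9
```

{"op": "servo_tool", "data": {"moves": [[[0,0,-8.5],[0,0,0],50],[[0,0,-8.5],[0,0,0],50],[[0,0,-8.5],[0,0,0],50],[[0,0,-8.5],[0,0,0],50],[[0,0,-8.5],[0,0,0],50],[[0,0,-8.5],[0,0,0],50],[[0,0,-8.5],[0,0,0],50],[[0,0,-8.5],[0,0,0],50],[[0,0,-8.5],[0,0,0],50],[[0,0,-8.5],[0,0,0],50],[[0,0,-8.5],[0,0,0],50],[[0,0,0],[0,0,0],50]]}}

```text
time: 21.15
ee_pos: [0.5284, 0.0171, 0.2141]
tcp_rot: [179.7, -0.2, 171.9]
wrist_force: [0.1, -0.4, -0.4]
opening: 0.0509
grasp_force: 52.9
```

{"op": "servo_tool", "data": {"moves": [[[0.3,-0.2,0],[-0.001,0.021,0],50],[[0,0,0],[-0.001,0.021,0],50],[[0,0,0],[-0.001,0.021,0],50],[[0,0,0],[-0.001,0.021,0],50],[[0,0,0],[-0.001,0.021,0],50],[[0,0,0.8],[-0.001,0.021,0],50],[[0,0,0],[0,0,0],50],[[0,0,0],[0,0,0],50],[[0,0,0],[0,0,0],50]]}}

```text
time: 22.05
ee_pos: [0.5521, 0.1403, 0.2136]
tcp_rot: [-180.0, -0.0, 170.8]
wrist_force: [-0.6, -0.7, 0.1]
opening: 0.0508
grasp_force: 52.9
```

{"op": "servo_tool", "data": {"moves": [[[0,0,-0.3],[0,0.001,0.03],50],[[0,0,0],[0,0,0.03],50],[[0,0,0],[0,0,0.03],50],[[0,0,0],[0,0,0.014],50],[[0,0,0],[0,0,0],50],[[0,0,0],[0,0,0],50],[[0,0,0],[0,0,0],50]]}}

```text
time: 22.75
ee_pos: [0.5531, 0.142, 0.1113]
tcp_rot: [179.9, 0.1, 171.2]
wrist_force: [0.7, -0.9, -0.4]
opening: 0.0509
grasp_force: 52.9
```

```bash
sed -i 's/("inlaytop",.10,.13)/("inlaytop",.10,.15)/' fin.py; python3 fin.py; ls pics|grep fin
python3 - <<'E'
from h import *
for c in("top","side"):
    im,d=camera(c); save("f_%s.png"%c,cv2.resize(im[110:260,180:380],None,fx=3.5,fy=3.5) if c=="top" else cv2.resize(im[120:300,200:400],None,fx=3,fy=3))
    P,u,v=cloud(c,d); m=(np.hypot(P[:,0]-.552,P[:,1]-.141)<.07)&(P[:,2]>.07)&(P[:,2]<.135)
    X=P[m];print(c,len(X)); 
    if len(X)>20:
        h,e=np.histogram(X[:,2],np.arange(.07,.137,.004));print(h,np.round(e[:-1],3)[h>5])
E
```

```text
22.75 [0.55310766 0.14196733 0.11130511] [1.79939616e+02 7.89539733e-02 1.71203038e+02] 0.05089940361155711 [ 0.65666097 -0.87854752 -0.39872368]
board 26360 [0.5545 0.1573] [0.1966 0.1601] 81.51 z 0.0673070743794566 n [0.0016 0.001  1.    ]
inlaytop 15424 [0.5504 0.1418] [0.083  0.0832] 36.51 z 0.1310874711517271 n [-0.0017 -0.0024  1.    ]
fin1870.png
fin2275.png
top 214
[46  0  0  0  0  0  0  0  1  6  5  4  9  7 56 78] [0.07  0.106 0.118 0.122 0.126 0.13 ]
side 487
[ 86   2   0   0   0   0   0   0   2  17  19  29  24  31 105 156] [0.07  0.106 0.11  0.114 0.118 0.122 0.126 0.13 ]
```

{"op": "servo_tool", "data": {"moves": [[[0,0,0],[0,0,0.006],50],[[0,0,0],[0,0,0.006],50],[[0,0,0],[0,0,0.005],50],[[0,0,0],[0,0,0.003],50],[[0,0,0],[0,0,0],50],[[0,0,0],[0,0,0],50],[[0,0,0],[0,0,0],50],[[0,0,0],[0,0,0],50],[[0,0,0],[0,0,0],50]]}}

```text
time: 23.8
ee_pos: [0.5523, 0.1419, 0.0895]
tcp_rot: [180.0, -0.0, 171.2]
wrist_force: [-0.4, 0.2, -0.2]
opening: 0.0506
grasp_force: 52.9
```

```bash
cat > fin2.py <<'E'
from h import *
o=get_obs(); print(o["time"],o["ee_pos"],o["tcp_rot"],o["opening"],o["wrist_force"])
im,d=camera("wrist"); np.savez("fin.npz",im=im,d=d); save("fin%d.png"%round(o["time"]*100),im)
for r in cut_out("inlay","wrist")[:3]:
    X,_,_=cloud("wrist",d,r["mask"])
    X=X[(abs(X[:,2]-.111)<.006)]
    if len(X)<500: continue
    X=X[abs(X[:,2]-np.median(X[:,2]))<.003]
    rr=cv2.minAreaRect(X[:,:2].astype(np.float32));N=np.linalg.svd(X-X.mean(0),full_matrices=False)[2]
    print("inlay",round(r["score"],2),len(X),np.round(rr[0],4),np.round(rr[1],4),round(rr[2],2),"z",np.median(X[:,2]),"n",N[2].round(4),"ax",np.degrees(np.arctan2(N[0][1],N[0][0])))
P,u,v=cloud("wrist",d)
c0=np.array([.5522,.1415]);a=np.radians(-8.9);ex=np.array([np.cos(a),np.sin(a)]);ey=np.array([-ex[1],ex[0]])
L=np.c_[(P[:,:2]-c0)@ex,(P[:,:2]-c0)@ey]
def edges(z,t,half):
    h=np.atleast_1d(half)*np.ones(2)
    m=(abs(P[:,2]-z)<t)&(abs(L)<h+.006).all(1);Q=L[m]
    for nm,i,s in(("+x",0,1),("-x",0,-1),("+y",1,1),("-y",1,-1)):
        j=1-i;pts=[]
        R=h[j]*.85 if z<.1 else h[j]-.018
        for lo in np.arange(-R,R,.003):
            k=(Q[:,j]>=lo)&(Q[:,j]<lo+.003)
            if k.sum()<3: continue
            e=(Q[k,i]*s).max()*s
            if abs(abs(e)-h[i])<.005: pts.append((lo,e))
        if len(pts)<5: print(nm,"few");continue
        pts=np.array(pts)
        for _ in range(3):
            f=np.polyfit(*pts.T,1);r=abs(np.polyval(f,pts[:,0])-pts[:,1]);pts=pts[r<=max(2*np.median(r),.0003)]
        print(nm,len(pts),"off",round(f[1]*1e3,2),"turn",round(np.degrees(np.arctan(f[0]))*(1 if i else -1),2))
print("board");edges(.067,.004,.08)
print("inlay");edges(.111,.004,[.048,.026])
print("base");edges(.022,.004,.1)
E
python3 fin2.py
```

```text
23.8 [0.55230769 0.14193938 0.08953883] [ 1.79993550e+02 -4.43347520e-02  1.71225099e+02] 0.05061173477115691 [-0.39556122  0.24478791 -0.23948349]
board
+x 7 off 79.5 turn 0.44
-x 46 off -79.87 turn 0.49
+y 30 off 78.19 turn 0.07
-y 28 off -81.82 turn 0.31
inlay
+x 6 off 45.97 turn 0.77
-x 6 off -50.72 turn 0.15
+y 15 off 25.61 turn 0.08
-y 16 off -25.65 turn -0.09
base
+x few
-x 57 off -99.87 turn -0.39
+y few
-y few
```

{"op": "servo_tool", "data": {"moves": [[[0,0,0],[-0.002,-0.0016,-0.0015],50],[[0,0,0],[0,0,0],50],[[0,0,0],[0,0,0],50],[[0,0,0],[0,0,0],50],[[0,0,0],[0,0,0],50]]}}

```text
time: 24.4
ee_pos: [0.5539, 0.14, 0.0908]
tcp_rot: [-180.0, -0.1, 171.2]
wrist_force: [-0.2, 0.6, -1.6]
opening: 0.0509
grasp_force: 52.9
```

```bash
cat >> fin2.py <<'E'
for n,z in(("inl",.111),("brd",.067)):
    m=(abs(P[:,2]-z)<.006)&(abs(L[:,0])<.04)&(abs(L[:,1])<(.02 if n=="inl" else .075));X=P[m];X=X[abs(X[:,2]-np.median(X[:,2]))<.003]
    print(n,len(X),"z",np.median(X[:,2]),"n",np.linalg.svd(X-X.mean(0),full_matrices=False)[2][2].round(4))
E
python3 fin2.py; ls pics|grep fin
```

```text
24.4 [0.55391266 0.14002582 0.09079764] [-1.79996469e+02 -6.61153055e-02  1.71224504e+02] 0.050899944321364424 [-0.18372383  0.57350141 -1.61453558]
inlay 0.94 14924 [0.5519 0.1396] [0.0524 0.098 ] 81.11 z 0.11076735103978472 n [ 7.0e-04 -2.3e-03  1.0e+00] ax -8.47133661762025
board
+x 9 off 79.53 turn 0.34
-x 46 off -79.76 turn 0.2
+y 25 off 78.14 turn 0.18
-y 29 off -81.9 turn 0.18
inlay
+x 4 off 47.8 turn 0.07
-x 6 off -48.87 turn -0.34
+y 18 off 23.98 turn 0.32
-y 16 off -27.23 turn 0.17
base
+x few
-x 36 off -99.8 turn -0.4
+y few
-y few
inl 10490 z 0.1109084336170161 n [0.0027 0.002  1.    ]
brd 11624 z 0.06747787259491156 n [-2.4e-03  2.0e-04  1.0e+00]
fin1870.png
fin2275.png
fin2380.png
fin2440.png
```

View pics/fin2440.png

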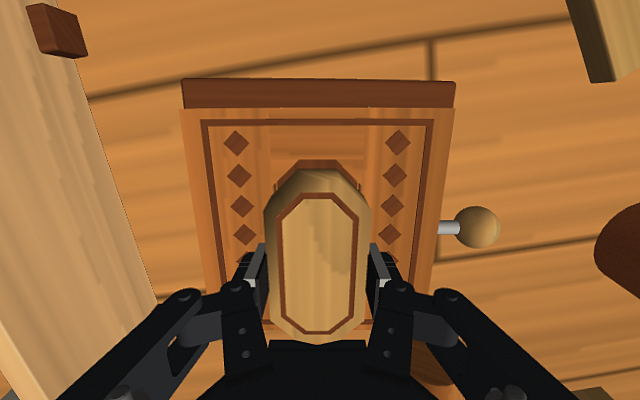

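The inlay (centre about (318,260)) is held flat over the recess, whose end shows at (318,165). It lies symmetrically between the board's diamond rows and parallel to them. The board is level and square, and the arm is still, so I'm handing the job in.

```bash
python3 -c "
from workcell import *
print(job_done())"
```

```text
the job is handed in; nothing more can be done
None
```

I handed the job in at about 24.5 s, with the board square to within about half a degree and level. The inlay is held flat about 19 mm above the board, centred within about 1 mm of the board's middle (the recess centre) and lined up with it. It was turned half round because the last joint hit its limit.

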